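# Weigh down a glued pile of plates

## Robot

A 6-joint arm with a two-finger parallel gripper is mounted at the origin on a cart in front of the work surface, level with it; the furniture and walls round the work are solid. World frame = base frame: x ahead of the robot, y to its left, z up, the work surface at z = 0. Lengths are in m, angles in rad, forces in N, time in s.
With the tool pointing down it reaches from about 0.325 to 0.9 m from the base axis. Payload 6.1 kg.
Tool frame: the origin (TCP) lies midway between the tips of the shut fingers; the grasp point (between the pads) lies 19 mm behind it; z points along the fingers, y is the line along which they close (so a half turn about z gives the same grasp; the last joint's range is limited). The gripper opens to 85 mm and grips with 20 to 120 N. Pads are 22 mm wide; open, the fingers measure 114 mm over their backs; the gripper's body (76 mm by 85 mm) begins 54 mm behind the grasp point. The pads swing forward as they close: fully open they stand 13 mm farther back than shut.
Start: joints at [-1.418, 0.22, 1.526, -0, 1.395, -0.126], TCP at [0.172, -0.601, 0.231] pointing down, gripper open.
Joint ranges: [-2.98, 2.98], [-0.91, 2.08], [0.09, 2.57], [-1.24, 4.39], [0.2, 2.65], [-2.68, 2.68]. Speed limits (rad/s): [2.57, 2.57, 3.01, 3.14, 3.14, 3.14].

## Interface

Orientations are given as [roll, pitch, yaw] about the fixed x, y, z axes, in that order (R = Rz(yaw) Ry(pitch) Rx(roll)).
In Python, from plant import movep, move_l, set_joints, gripper_to, hold, inverse_kinematics, observe, get_image, get_calibration, Unreachable, job_done gives the robot as it stands. Calls block until the motion is done:
- movep(position, orientation): joint-space move of the TCP to a pose.
- move_l(position, feed=0.15, rotation=None, max_force=None): straight line of the TCP; rotation=None keeps the orientation; feed is the mean speed in m/s. With max_force (N) it stops when the force on the tool has changed by that much, and returns True; else False.
- set_joints(angles): joint-space move.
- gripper_to(opening, f_grip=None): finger opening in m; f_grip is the grip in N (None keeps the last); returns when the fingers have stopped.
- hold(seconds).
- inverse_kinematics(position, orientation): joint angles nearest the present ones, or None.
- observe(): the state.
- get_image(name): name is "side" or "top" or "wrist"; returns (picture, depth): 400x640x3 uint8, red, green, blue; 400x640 float32, m along the optical axis (not along the pixel's ray), 0 where there is no reading.
- get_calibration(name): a dict with "intrinsics" (3x3 intrinsics, pixels), "world_from_camera" (4x4, takes a point from camera to world coordinates). Camera axes: x right, y down, z forward; pixel columns grow to the right and rows downward; lengths in m; the calibration is good to about 2 mm. A picture is of the moment at which its call begins: read the wrist's pose just before it. get_calibration takes no time and is no camera call; for the wrist camera it gives the pose at the moment of the call.
A pose or a line that the arm cannot do raises Unreachable and nothing moves.
- job_done(): hands the job in; it is judged then, once.
The state is a dict: "time_s": time; "q": joint angles; "joint_velocities": joint speeds; "joint_torque": joint torques, N m; "eef_pos": TCP position; "tcp_rot": TCP orientation; "ft_force": force on the tool from outside, world axes, zero at the start; "torque": the same for the moment, N m; "opening": finger opening in m; "grasp_force": force on a finger pad.
Only numpy, scipy, OpenCV 4.12 (cv2) and the standard library are available. Lean on these libraries where they do the work, as an engineer would, in place of code of your own. Each camera call takes 0.05 s, during which the arm holds its last target. There are 200 camera calls.

## Task

The glued pile of white plates in the press box has to cure under weight, and nobody has measured how high it is. Lay the loose aluminium plate flat on top of the pile, squarely over it and let go of it, then stand the large bottle upright on the middle of that plate as the weight. Lower both gently until you feel them touch (do not drop them and do not press hard), and leave the other things on the bench where they are.

Things in the scene. Friction and masses are not known exactly. Their poses are not given: they have to be found in the camera images.
- press_box: grey open-topped press box fixed to the bench, outside 148 (x) x 82 (y) mm, walls 40 mm high, on a base flange 180 x 100 x 6 mm. Origin at the centre of its underside, on the bench; x along its long side, z up. The pile of white plates stands in it.
- box_mouth (a point): centre of the press box's mouth, level with its 40 mm walls; axes as the box. The pile, 126 (x) x 60 (y) mm, is centred here and in line with the box. Its flat top stands 14 to 74 mm above this point, differently each time, and is not reported. The pile is sprung: it sinks about 1 mm for every 10 N of load and cannot tilt.
- plate_mid (a point): centre (half-way up) of the loose aluminium plate, a plain slab 130 (x) x 64 (y) x 14 (z) mm, 0.25 to 0.4 kg, lying flat on the bench at the start. x is its long direction, z up; either way round will do on the pile. Grasp it across its 64 mm width with the fingertips just above the bench, so that they do not reach below its underside.
- weight_mid (a point): centre (half-way up) of the large closed round bottle that serves as weight, 61 mm in diameter, 132 mm high, 0.36 to 0.6 kg, standing upright at the start; z is its long axis. Its round cap, 40 mm in diameter, takes up the top 23 mm and can be gripped; below it the shoulder widens. It is the only large bottle on the bench.
- small_bottle: bystander: small bottle, 34 mm in diameter, 79 mm high; origin at its underside
- beaker: bystander: clear beaker, 63 mm in diameter, 85 mm high; origin at its underside
- tape: bystander: roll of tape lying flat, 118 mm in diameter, 24 mm high; origin at its underside
- lab_timer: bystander: small timer, 68 x 68 x 21 mm; origin at its underside
- dish: bystander: petri dish, 89 mm in diameter, 15 mm high; origin at its underside
Things that resemble listed ones, but are neither listed nor needed, are in the scene too. There is more than one size of the part that bears weight_mid; the job needs the smallest.

How it is judged:
By the outcome, as a careful person would: the job done as asked, in the order asked, and still so for the second after the job is handed in, with the robot touching nothing.
It also fails if it takes over 59 s, if anything falls off the work surface, if the arm or the gripper's body presses on something with over 40 N, if the wrist force passes 120 N, or if a joint passes its speed limit or range.

## Working session

There is one attempt and no reset: what is moved stays moved. The work goes in short steps, each a Python script; the robot and the scene stay as the last script left them, time stands still between calls to the robot, and variables do not carry over. Pictures are saved under pics/ and viewed, at most 10 in all, crops included, and the job is handed in when it is done.

```bash
mkdir -p pics; ls
python3 - <<'E'
from plant import *
import numpy as np,cv2
for n in("top","side"):
    im,d=get_image(n); cv2.imwrite(f"pics/{n}0.png",im[:,:,::-1]); np.save(f"{n}0.npy",d)
    c=get_calibration(n); print(n,c["intrinsics"],c["world_from_camera"],(d==0).mean())
print(observe())
E
```

```text
pics
top [[418.48095029   0.         326.73541568]
 [  0.         418.48095029 196.55109355]
 [  0.           0.           1.        ]] [[-0.00877596 -0.98157038  0.1908994   0.33362253]
 [-0.9999521   0.00778722 -0.00592896 -0.00650447]
 [ 0.00433311 -0.19094229 -0.9815917   1.058383  ]
 [ 0.          0.          0.          1.        ]] 0.00409765625
side [[374.33327023   0.         319.48657783]
 [  0.         374.33327023 198.7512462 ]
 [  0.           0.           1.        ]] [[ 0.94469939 -0.2111904   0.25088182  0.31959296]
 [-0.32740325 -0.65104595  0.68479652 -0.65086696]
 [ 0.01871314 -0.72906638 -0.68418714  0.717837  ]
 [ 0.          0.          0.          1.        ]] 0.00394140625
{'time_s': 0.1, 'q': array([-1.41807541e+00,  2.21148220e-01,  1.52748666e+00,  4.46228038e-06,
        1.39470209e+00, -1.26101609e-01]), 'joint_velocities': array([ 0.00040126, -0.00115499, -0.00428058,  0.00046745, -0.00042287,
        0.00172719]), 'joint_torque': array([ 2.14538632e-03, -4.98239994e+01, -3.90547228e+01, -1.97929203e-04,
        5.63656315e-03,  4.63171645e-06]), 'eef_pos': array([ 0.17192899, -0.60032632,  0.23031336]), 'tcp_rot': array([-3.13986273e+00, -2.23736432e-04,  2.78821547e-01]), 'ft_force': array([0.35433874, 0.68812645, 0.0706384 ]), 'torque': array([-0.01803363,  0.0270102 ,  0.04364237]), 'grasp_force': 0.0, 'opening': 0.08516051663955525}
```

View pics/top0.png

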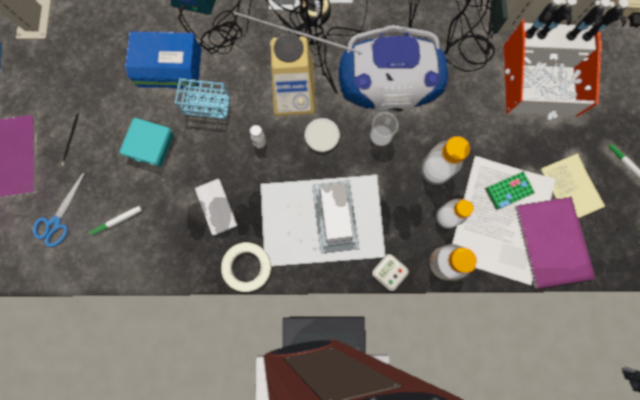

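View pics/side0.png

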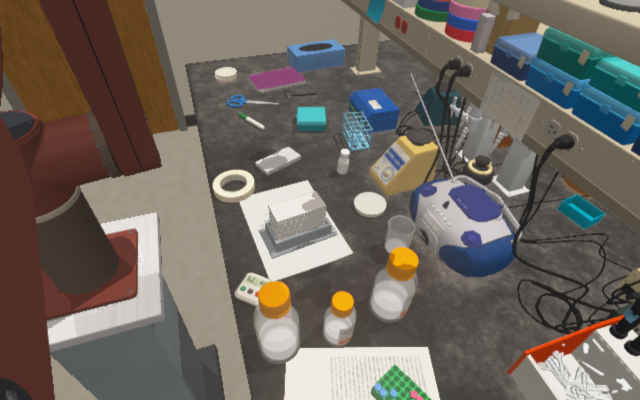

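Top view: the grey box with its pile is at (337,215) and the aluminium plate at (216,207). The bottle candidates, all orange-capped, are (447,157), (456,212) and (455,262), plus a small white-capped one at (258,135), which is the bystander. I'll measure sizes from depth.

```bash
cat > h.py <<'E'
import numpy as np,cv2
from plant import *
def cloud(d,c):
    K,T=c["intrinsics"],c["world_from_camera"]
    v,u=np.mgrid[:d.shape[0],:d.shape[1]]
    P=np.stack([(u-K[0,2])/K[0,0]*d,(v-K[1,2])/K[1,1]*d,d],-1)
    return P@T[:3,:3].T+T[:3,3]
def rect(mask,P,ztop=None):
    pts=P[mask][:,:2].astype(np.float32)
    r=cv2.minAreaRect(pts*1000); return r
E
python3 - <<'E'
from h import *
for n in("top","side"):
    im=cv2.imread(f"pics/{n}0.png"); P=cloud(np.load(f"{n}0.npy"),get_calibration(n))
    hsv=cv2.cvtColor(im,cv2.COLOR_BGR2HSV)
    m=cv2.inRange(hsv,(8,150,120),(28,255,255))
    k,l,s,c=cv2.connectedComponentsWithStats(m)
    for i in range(1,k):
        if s[i,4]>100:
            p=P[l==i]; zt=np.percentile(p[:,2],95); t=p[p[:,2]>zt-.012]
            print(n,c[i].round(),s[i,4],"ztop",zt.round(4),"ctr",((t.max(0)+t.min(0))/2).round(3),"ext",np.ptp(t,axis=0).round(3))
    if n=="top":
        def reg(x0,x1,y0,y1,z0,z1):
            Q=P[y0:y1,x0:x1]; m=(Q[...,2]>z0)&(Q[...,2]<z1); 
            print((x0,y0),m.sum(),cv2.minAreaRect((Q[m][:,:2]*1000).astype(np.float32)),"z",np.percentile(Q[m][:,2],[5,50,95]).round(4))
        reg(185,245,170,245,.008,.03)   # plate
        reg(300,365,170,260,.050,.13)  # pile
        reg(300,365,170,260,.034,.046)  # walls
        reg(300,365,170,260,.004,.012)
E
python3 -c "
import cv2
a=cv2.imread('pics/side0.png')[230:365,230:440];cv2.imwrite('pics/crop1.png',cv2.resize(a,None,fx=3.5,fy=3.5))"
```

```text
top [515.  65.] 924 ztop 0.1109 ctr [ 0.646 -0.259  0.579] ext [0.624 0.505 0.959]
top [590.  76.] 606 ztop 0.1073 ctr [ 0.608 -0.349  0.577] ext [0.55  0.684 0.963]
top [456. 149.] 575 ztop 0.1784 ctr [ 0.486 -0.167  0.612] ext [0.305 0.321 0.892]
top [463. 208.] 257 ztop 0.1345 ctr [ 0.42  -0.173  0.59 ] ext [0.173 0.333 0.936]
top [462. 260.] 540 ztop 0.1785 ctr [ 0.363 -0.164  0.613] ext [0.06  0.315 0.892]
(185, 170) 1311 ((485.6899108886719, 268.3802795410156), (186.22665405273438, 87.27601623535156), 23.588716506958008) z [0.0115 0.0148 0.0182]
(300, 170) 1423 ((487.8879089355469, -32.42388153076172), (126.5577163696289, 59.427249908447266), 6.720831871032715) z [0.0953 0.0998 0.1027]
(300, 170) 478 ((487.7414245605469, -32.78705596923828), (148.06175231933594, 82.09815979003906), 6.767945766448975) z [0.0368 0.0402 0.0436]
(300, 170) 977 ((494.3497314453125, -26.251129150390625), (165.41038513183594, 229.07200622558594), 89.50745391845703) z [0.0041 0.0061 0.0097]
side [402. 263.] 841 ztop 0.175 ctr [ 0.48  -0.464  0.44 ] ext [0.322 0.375 0.555]
side [274. 299.] 990 ztop 0.1749 ctr [ 0.37  -0.301  0.17 ] ext [0.052 0.051 0.014]
side [342. 303.] 490 ztop 0.1307 ctr [ 0.487 -0.324  0.126] ext [0.039 0.039 0.014]
side [577. 333.] 307 ztop 0.1167 ctr [ 0.637 -0.575  0.411] ext [0.635 0.152 0.613]
```

View pics/crop1.png

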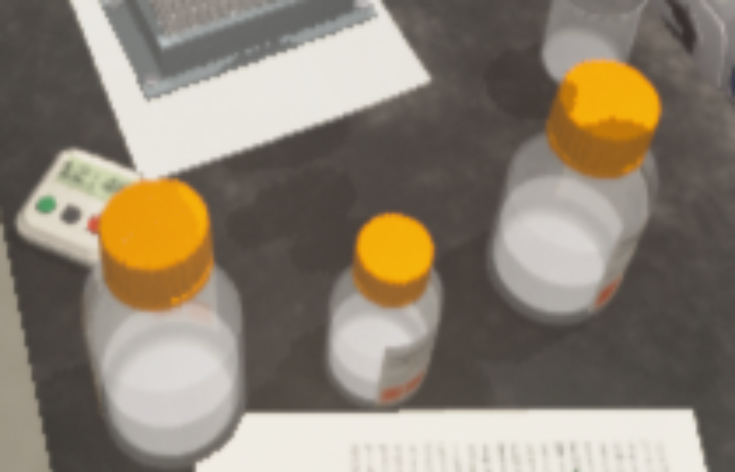

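The bottle at side pixel (342,303) is 132 mm high with a 40 mm cap, so it is the weight. The other two orange-capped bottles are about 178 mm high and too large. Next I'll go above the plate and take a close look.

Run:
```python
from h import *
im=cv2.imread("pics/top0.png"); c=get_calibration("top"); K,T=c["intrinsics"],c["world_from_camera"]
m=np.zeros(im.shape[:2],np.uint8); m[172:242,188:243]=(im.min(2)>120)[172:242,188:243]
cn=max(cv2.findContours(m,0,2)[0],key=cv2.contourArea)
uv=cn[:,0,:].astype(float)
r=np.c_[(uv[:,0]-K[0,2])/K[0,0],(uv[:,1]-K[1,2])/K[1,1],np.ones(len(uv))]@T[:3,:3].T
p=T[:3,3]+r*((.014-T[2,3])/r[:,2])[:,None]
(a,s,g)=cv2.minAreaRect((p[:,:2]*1000).astype(np.float32)); print(a,s,g)
if s[0]<s[1]: g-=90
yaw=np.radians(g); print(g)
movep([a[0]/1000,a[1]/1000,.25],[np.pi,0,yaw])
o=observe(); print(o["time_s"],o["eef_pos"],o["tcp_rot"],o["q"])
C=get_calibration("wrist"); im,d=get_image("wrist"); np.savez("w1.npz",d=d,**C); cv2.imwrite("pics/w1.png",im[:,:,::-1])
```

```text
(514.3213500976562, 269.68963623046875) (133.7413330078125, 68.48677062988281) 22.338415145874023
22.338415145874023
3.3667 [0.5146927  0.26901118 0.2499467 ] [3.14138133e+00 6.23156300e-05 3.88823218e-01] [ 3.45979943e-01  1.03387151e-01  1.62302775e+00 -2.16415542e-04
  1.41523096e+00  1.52798658e+00]
```

View pics/w1.png

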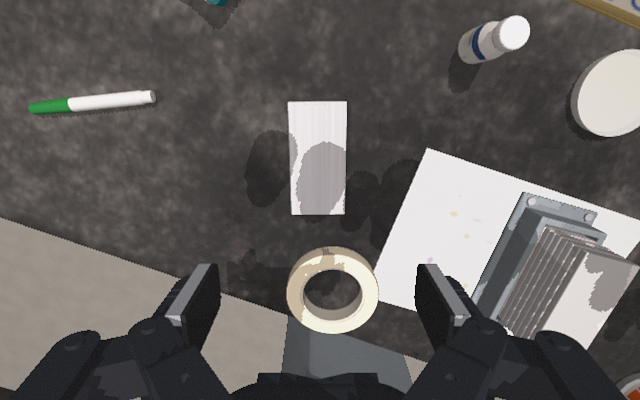

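The wrist view shows the plate cleanly at (318,157), with corners (289,101) and (346,214). The tape roll at (333,290) is clear of the fingers. I'll refine the pose and grasp.

```bash
cat >> h.py <<'E'
def maskrect(m,C,z):
    K,T=C["intrinsics"],C["world_from_camera"]
    cn=max(cv2.findContours(m.astype(np.uint8),0,2)[0],key=cv2.contourArea)
    uv=cn[:,0,:].astype(float)
    r=np.c_[(uv[:,0]-K[0,2])/K[0,0],(uv[:,1]-K[1,2])/K[1,1],np.ones(len(uv))]@T[:3,:3].T
    p=T[:3,3]+r*((z-T[2,3])/r[:,2])[:,None]
    a,s,g=cv2.minAreaRect((p[:,:2]*1000).astype(np.float32))
    if s[0]<s[1]: g-=90
    if g<-90: g+=180
    return np.array(a)/1000,s,g
E
python3 - <<'E'
from h import *
w=np.load("w1.npz"); im=cv2.imread("pics/w1.png")
m=np.zeros(im.shape[:2],bool); m[90:225,270:365]=(im.min(2)>120)[90:225,270:365]
m=cv2.morphologyEx(m.astype(np.uint8),cv2.MORPH_OPEN,np.ones((5,5)))
a,s,g=maskrect(m,w,.014); print(a,s,g)
if not(abs(s[0]*s[1]/8320-1)<.12 and abs(g-22)<4): raise SystemExit
y=np.radians(g)
gripper_to(.085,60)
movep([*a,.06],[np.pi,0,y])
print(move_l([*a,-.003],feed=.06,max_force=8)); o=observe(); print(o["time_s"],o["eef_pos"])
if o["eef_pos"][2]<.001:
    gripper_to(.055,60); o=observe(); print(o["opening"],o["grasp_force"],o["ft_force"])
    move_l([*a,.05],feed=.08); o=observe(); print(o["time_s"],o["eef_pos"],o["opening"],o["grasp_force"],o["ft_force"])
E
```

```text
[0.51394977 0.26966495] (129.2519989013672, 63.740665435791016) 22.265897750854492
False
5.6167 [ 0.51436931  0.26984579 -0.00251835]
0.06228622487782954 66.8375015258789 [-0.76418392 -0.65480325  6.1678138 ]
6.7667 [0.5136299  0.26955366 0.04975425] 0.06211327576511333 65.92096209526062 [-0.29002942  0.1460003  -2.58651262]
```

Run:
```python
from h import *
a=[.4878,-.0326]; y=np.radians(6.74)
o=observe(); p=o["eef_pos"]
move_l([p[0],p[1],.18],feed=.2)
movep([*a,.18],[np.pi,0,y])
move_l([*a,.118],feed=.1); hold(.2)
o=observe(); f0=o["ft_force"][2]; print(o["time_s"],o["eef_pos"],o["tcp_rot"],o["ft_force"])
hit=move_l([*a,.07],feed=.015,max_force=3)
o=observe(); print(hit,o["time_s"],o["eef_pos"],o["ft_force"],o["opening"])
im,d=get_image("top"); cv2.imwrite("pics/top1.png",cv2.resize(im[120:300,220:460,::-1],None,fx=3,fy=3))
```

```text
9.6917 [ 0.48846691 -0.03272894  0.11887977] [ 3.14103504e+00 -1.56979040e-03  1.17712949e-01] [ 0.43203538  0.16793033 -3.19670955]
True 11.2833 [ 0.48779396 -0.03260081  0.09679795] [0.35830591 0.11277878 4.38391482] 0.062003710460646906
```

View pics/top1.png

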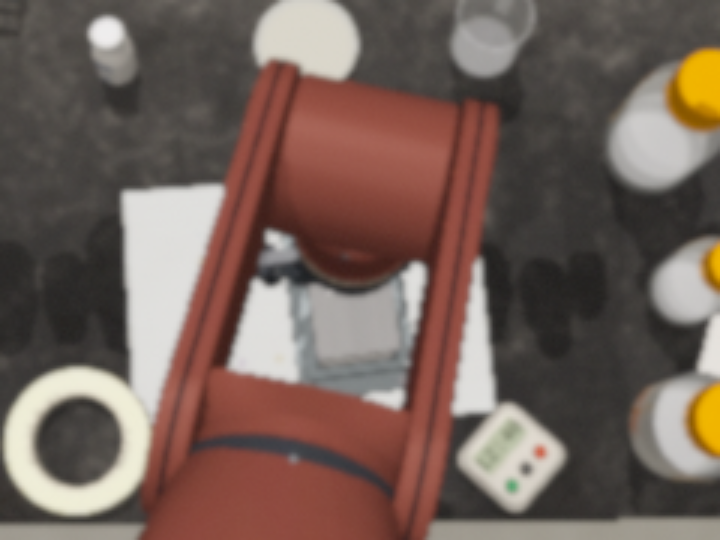

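Contact came at the expected height, and the plate covers the pile in line with the box (crop around (355,325)). I'll release, retreat and check.

Run:
```python
from h import *
gripper_to(.085); o=observe(); p=o["eef_pos"]
move_l([p[0],p[1],.16],feed=.12)
movep([.4866,-.29,.30],[np.pi,0,0])
hold(.1)
o=observe(); print(o["time_s"],o["eef_pos"],o["ft_force"])
im,d=get_image("top"); cv2.imwrite("pics/top2.png",im[:,:,::-1]); P=cloud(d,get_calibration("top"))
Q=P[165:265,295:370]; m=(Q[...,2]>.09)&(Q[...,2]<.14); print(m.sum(),cv2.minAreaRect((Q[m][:,:2]*1000).astype(np.float32)),np.median(Q[m][:,2]))
C=get_calibration("wrist"); im,d=get_image("wrist"); np.savez("w2.npz",d=d,**C); cv2.imwrite("pics/w2.png",im[:,:,::-1])
im=cv2.imread("pics/w2.png"); P=cloud(d,C); hsv=cv2.cvtColor(im,cv2.COLOR_BGR2HSV)
mk=cv2.inRange(hsv,(8,150,100),(28,255,255)); k,l,s,c=cv2.connectedComponentsWithStats(mk)
for i in range(1,k):
    if s[i,4]>150:
        q=P[l==i]; zt=np.percentile(q[:,2],90); t=q[q[:,2]>zt-.006]; 
        print(c[i],s[i],zt,cv2.minEnclosingCircle((t[:,:2]*1000).astype(np.float32)))
```

```text
13.6 [ 0.48662434 -0.28832399  0.29872147] [ 0.25412483 -0.15179357  0.22351514]
1579 ((487.2992858886719, -31.593299865722656), (130.431396484375, 64.146728515625), 6.935433387756348) 0.11365571340011671
[335.8234526   26.43588404] [ 300    0   76   62 3829] 0.17590065513420414 ((598.9769287109375, -301.2312316894531), 34.089107513427734)
[353.78301887 171.98787062] [ 333  150   43   45 1484] 0.13107362912274953 ((518.0045166015625, -308.8641662597656), 53.68790054321289)
[329.18418451 299.25667216] [ 301  266   57   67 3035] 0.17559813838737662 ((455.85498046875, -291.19525146484375), 111.7043685913086)
```

View pics/w2.png

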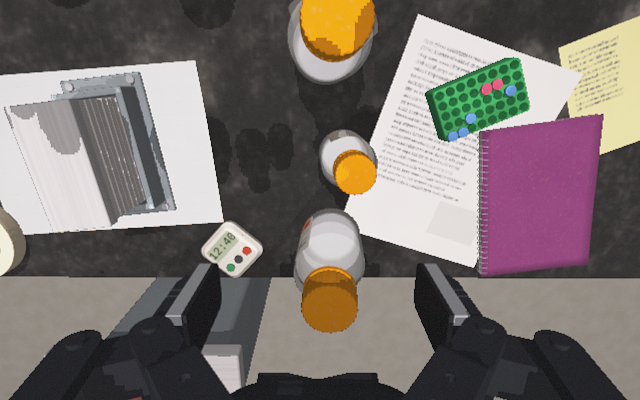

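The wrist view shows the plate lying on the pile at left, about 1 mm and 0.2° off. The target bottle's cap is at (355,173), and the big caps at (338,25) and (329,300) stay clear. I'll locate the cap top and grasp it.

```bash
python3 - <<'E'
from h import *
C=np.load("w2.npz"); im=cv2.imread("pics/w2.png"); P=cloud(C["d"],C); hsv=cv2.cvtColor(im,cv2.COLOR_BGR2HSV)
mk=cv2.inRange(hsv,(8,150,100),(28,255,255))>0; b=np.zeros_like(mk); b[140:205,325:385]=1
m=mk&b&(P[...,2]>.127)&(P[...,2]<.137); m=cv2.morphologyEx(m.astype(np.uint8),cv2.MORPH_CLOSE,np.ones((5,5)))
a,s,g=maskrect(m,C,.132); print(a,s,P[m>0][:,:2].mean(0))
if max(s)>46 or min(s)<35: raise SystemExit
gripper_to(.07,50)
movep([*a,.20],[np.pi,0,0])
hit=move_l([*a,.113],feed=.08,max_force=5); o=observe(); print(hit,o["time_s"],o["eef_pos"],o["ft_force"])
if not hit:
    gripper_to(.03,50); o=observe(); print(o["opening"],o["grasp_force"],o["ft_force"],o["torque"])
    move_l([*a,.135],feed=.08); hold(.2); o=observe(); print(o["time_s"],o["eef_pos"],o["opening"],o["grasp_force"],o["ft_force"],o["torque"])
    cv2.imwrite("pics/s3.png",get_image("side")[0][:,:,::-1])
E
python3 -c "
import cv2
a=cv2.imread('pics/s3.png')[150:365,220:460];cv2.imwrite('pics/s3c.png',cv2.resize(a,None,fx=2.5,fy=2.5))"
```

```text
[ 0.48734448 -0.32310281] (37.754249572753906, 37.80955123901367) [ 0.4875258  -0.32304934]
False 15.7417 [ 0.48777679 -0.32349157  0.11374199] [-0.10260577  0.62458688  0.51263067]
0.037598980361817615 50.691354853802295 [-1.37537135  0.74548053  4.63018979] [ 0.17184067  0.15870204 -0.00400616]
16.7583 [ 0.48696193 -0.32274969  0.13431751] 0.037778443146144515 50.60401441784052 [ 0.0938047   0.22924454 -4.53335244] [-0.00323738 -0.02777782 -0.0393951 ]
```

View pics/s3c.png

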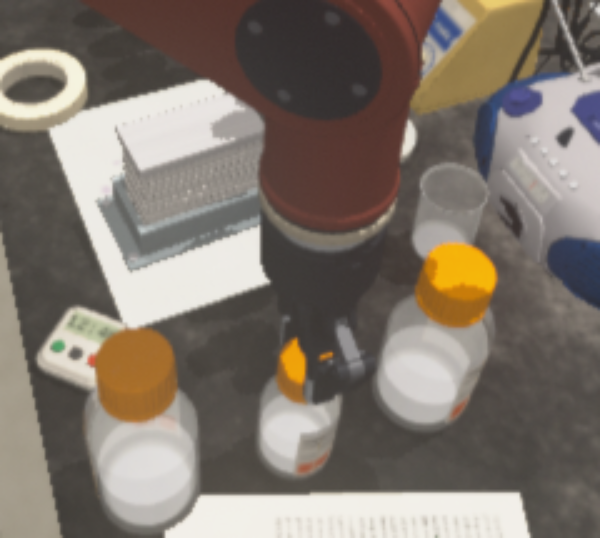

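The bottle hangs upright in the grip with about 4.6 N of load. I'll carry it to the plate.

```bash
python3 - <<'E'
from h import *
p=observe()["eef_pos"]; a=[.4875,-.0321]
move_l([p[0],p[1],.285],feed=.15)
move_l([*a,.285],feed=.13)
move_l([*a,.245],feed=.08); hold(.3)
o=observe(); print(o["time_s"],o["eef_pos"],o["ft_force"],o["torque"])
hit=move_l([*a,.20],feed=.012,max_force=3)
o=observe(); print(hit,o["time_s"],o["eef_pos"],o["tcp_rot"],o["ft_force"],o["torque"])
cv2.imwrite("pics/s4.png",get_image("side")[0][:,:,::-1])
E
python3 -c "
import cv2
a=cv2.imread('pics/s4.png')[90:290,220:420];cv2.imwrite('pics/s4c.png',cv2.resize(a,None,fx=3,fy=3))"
```

```text
21.2917 [ 0.48777665 -0.03212477  0.24550833] [ 0.48111104  0.27157275 -5.12266928] [ 0.01172936 -0.01324109  0.00353887]
True 23.0833 [ 0.48733681 -0.03215366  0.22615152] [ 3.14155174e+00  5.31139523e-04 -6.83067449e-05] [-0.20409549 -0.52584611  3.81455198] [-0.02603488 -0.0967571  -0.04579432]
```

View pics/s4c.png

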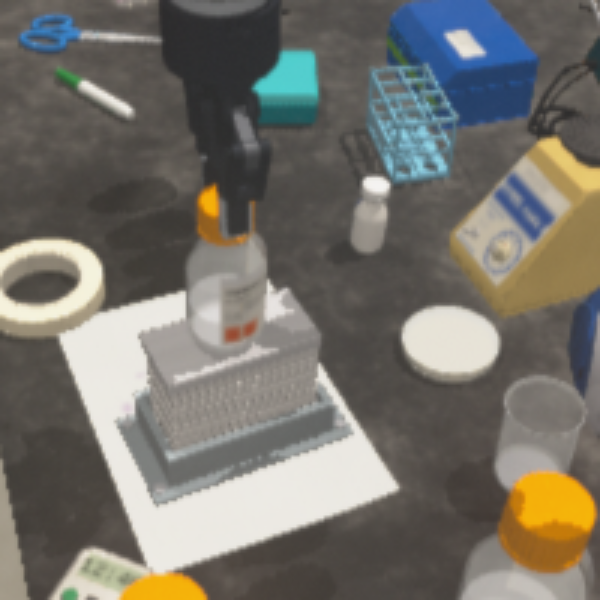

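The bottle stands upright in the middle of the plate, with its base at crop (228,335). I'll release, retreat and verify.

Run:
```python
from h import *
gripper_to(.075); p=observe()["eef_pos"]
move_l([p[0],p[1],.33],feed=.1)
movep([.40,.25,.36],[np.pi,0,.4]); hold(.3)
o=observe(); print(o["time_s"],o["ft_force"])
im,d=get_image("top"); P=cloud(d,get_calibration("top"))
Q=P[150:265,280:385]; m=(Q[...,2]>.239)&(Q[...,2]<.27); print(m.sum(),cv2.minAreaRect((Q[m][:,:2]*1000).astype(np.float32)),np.percentile(Q[m][:,2],[10,50,90]))
m=(Q[...,2]>.105)&(Q[...,2]<.122); print(cv2.minAreaRect((Q[m][:,:2]*1000).astype(np.float32)),np.median(Q[m][:,2]))
s=get_image("side")[0][90:290,220:420,::-1]; t=im[130:280,240:440,::-1]
cv2.imwrite("pics/end.png",np.hstack([cv2.resize(s,(400,400)),cv2.resize(t,(400,400))]))
```

```text
26.225 [ 0.14254055 -1.03374749 -0.05196696]
308 ((486.4815368652344, -32.77748489379883), (37.81247329711914, 38.355804443359375), 89.45317840576172) [0.24151352 0.24385338 0.24601649]
((487.2073974609375, -31.505435943603516), (130.24087524414062, 63.973548889160156), 6.912388324737549) 0.11308162902964747
```

View pics/end.png

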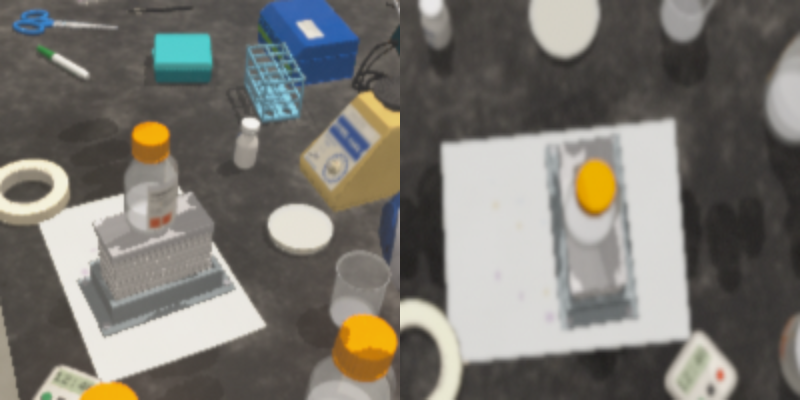

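The bottle stands free and upright within about 1.5 mm of the plate's middle, and the bystanders in view are where they were.

```bash
python3 -c "
from plant import *
print(job_done())"
```

```text
the job is handed in; nothing more can be done
None
```

The aluminium plate lies flat and squarely on the pile (about 1 mm and 0.2° off), the smallest orange-capped bottle stands upright within about 1.5 mm of its middle, and the job was handed in at about 26 s of the 59 s allowed.

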